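Bed the comparator stand on its levelling screws

ROBOT

A 7-joint arm with a two-finger parallel gripper is mounted at the origin on a cart in front of the work surface, level with it; the furniture and walls round the work are solid. World frame = base frame: x ahead of the robot, y to its left, z up, the work surface at z = 0. Lengths are in m, angles in rad, forces in N, time in s.
With the tool pointing down it reaches from about 0.4 to 0.85 m from the base axis. Payload 10.4 kg.
Tool frame: the origin (TCP) lies midway between the tips of the shut fingers; the grasp point (between the pads) lies 19 mm behind it; z points along the fingers, x is the direction in which the jaws open and shut, and the axes are right-handed (so a half turn about z gives the same grasp; the last joint's range is limited). The gripper opens to 87 mm and grips with 3 to 60 N. Pads are 19 mm wide; open, the fingers measure 117 mm over their backs; the gripper's body (75 mm by 190 mm) begins 51 mm behind the grasp point.
Start: joints at [1.181, 0.332, -0.065, 1.46, 0.022, 1.35, -0.088], TCP at [0.224, -0.583, 0.186] pointing down, gripper open.
Joint ranges: [-2.6, 2.6], [-0.5, 2.12], [-1.47, 1.34], [0.16, 2.42], [-1.27, 4.41], [0.06, 2.06], [-2.6, 2.6]. Speed limits (rad/s): [2.22, 2.22, 2.79, 2.79, 3.14, 3.14, 3.14].

INTERFACE

Orientations are given as a unit quaternion [x, y, z, w].
In Python, from bench import r gives the robot as it stands. The module is installed in compiled form; this text tells all that it offers.
- The arm moves only by the tool play_rows, never from a script. Its argument "commands" is a list of rows, each a list of 7 numbers: the shift along the world's x, y, z in cm, then the turn, a rotation vector about the world's x, y, z in rad, then the finger opening in cm, from 0 to 8.7. A call has 1 to 20 rows; each row shifts and turns the commanded pose from where the row before left it; what a row does not reach is not made up. A row lasts 1/8 s, in which the tool goes at most 62.5 mm and 10.7 degrees, less where a joint would pass 70% of its speed; a pose out of reach is approached as far as the arm can. A call is refused whole if a number of a shift passes 6.25 or a number of a turn 0.188, either way. A call with a gripper value outside its range is refused whole. The fingers move at their own pace and stop on an object; "grip_force" is the grip in N (left out, the last holds). Time passes only in rows, so rows that do not move let the fingers close. It gives the time, the measured TCP pose, the force and the opening at its end, in the units of the state.
- r.read_state(): the state, without advancing time (a new reading comes with each control period).
- r.camera(name): name is "scene" or "side" or "wrist"; returns a dict with "img" (400x640x3 uint8, red, green, blue), "K" (3x3 intrinsics, pixels), "camera_from_world" (4x4, takes a point from world to camera coordinates). Camera axes: x right, y down, z forward; pixel columns grow to the right and rows downward; lengths in m; the calibration is good to about 2 mm. A picture is of the moment at which its call begins. There is no depth.
- r.close_job(): hands the job in, once; it reports no verdict.
The state is a dict: "time": time; "joint_positions": joint angles; "joint_vel": joint speeds; "joint_torque": joint torques, N m; "ee_pos": TCP position; "eef_rot": TCP orientation; "ft_force": force on the tool from outside, world axes, zero at the start; "torque": the same for the moment, N m; "width": finger opening in m.
Only numpy, scipy, OpenCV 4.12 (cv2) and the standard library are available. Lean on these libraries where they do the work, as an engineer would, in place of code of your own. Each camera call takes 0.05 s, during which the arm holds its last target. There are 200 camera calls.

TASK

The dial-gauge stand rocks because its front left foot hangs free. Slide the loose aluminium packing strip under that foot and let go of it, then turn the thumb nut of that foot clockwise until the foot bears firmly on the strip, all four feet share the weight and the stand no longer rocks. Go by feel: never jam the foot hard down on the strip, do not shove the stand about, and leave the other things where they lie.

Things in the scene. Friction and masses are not known exactly. Their poses are not given: they have to be found in the camera images.
- stand: Dial-gauge stand, loose on the bench, 1.8 to 2.2 kg: grey cast base with four levelling screws at its corners (x -92 or +92, y -112 or +112 mm), each with a black thumb nut on top and a rubber-soled foot below. All but the front left one are set, locked and on packing. Origin: middle of the base at bench height; x points to its rear (away from the robot), y to its left, z up.
- base_top (a point): Middle of the base's top face, 160 x 200 mm, 59 mm above the bench; a 230 mm high column with the dial gauge stands on its rear right part. The weight lies on the diagonal from front right to rear left and leans just a little to the rear right: 1 to 3 N down on the front left corner, or a few newtons sideways on a nut, tip it. So hold the nut without leaning or side load.
- screw_grip (a point): Centre of the free front left foot's thumb nut: a crowned fluted black knob, 40 mm across here, 62 to 86 mm above the bench, the screw's end standing up to 10 mm out of its top. Below it a boss, 20 mm radius, top at 55 mm. Turned clockwise from above it drives its foot straight down 1.0 mm per radian; the nut keeps its height on the stand and stays where left (friction 0.06 N m).
- foot_spot (a point): Point at bench height under the free foot, on the screw axis. The foot (sole 24 mm across) hangs here 9.3 to 12.4 mm above the bench at first: hidden, new each time. The soles give 1 mm per 24 N. From first touch on the strip about 0.85 rad more of the nut (0.6 to 1.1) shares the weight over all four feet; much more unloads the two neighbours. Over 12 N between foot and strip is too hard.
- strip: Loose packing strip on the bench: plain flat aluminium bar 120 x 40 x 8 mm, 0.11 kg. Origin: centre of its underside; x along its length, y across its width. Grip it across the width near one end, slide the other end under the foot from the front. The foot must stand wholly on it: screw axis within 10 mm of its centre line, 50 mm of its middle (about 32 mm leaves a gripper clear of the nut).
- packing_b: Packing piece, fixed under the front right foot of the stand: aluminium, 70 x 40 mm, 8 mm thick; origin: centre of its underside. Not to be handled; it is listed because this foot must carry load at the end.
- packing_c: Packing piece, fixed under the rear right foot of the stand: aluminium, 70 x 40 mm, 6.8 to 8 mm of thickness above the bench; origin: centre of its underside. Not to be handled; it is listed because this foot must carry load at the end.
- packing_d: Packing piece, fixed under the rear left foot of the stand: aluminium, 70 x 40 mm, 8 mm thick; origin: centre of its underside. Not to be handled; it is listed because this foot must carry load at the end.
- grease_tin: Bystander: round tin with a white lid, 64 mm across, 40 mm high, left of the stand; origin: centre of its underside. Leave it alone.
- dust_brush: Bystander: dusting brush, 139 mm long, 19 mm thick, lying at the left; origin: centre of its underside. Leave it alone.
- marker_black: Bystander: black marker pen, 135 mm long, 11 mm thick, lying near the front of the bench; origin: centre of its underside. Leave it alone.
- v_block_small: Bystander: ground steel V-block, 44 x 40 x 32 mm, right of the stand; origin: centre of its underside. Leave it alone.
There are look-alikes about, which are no part of the job. Leave any pink look-alike of the strip alone.

How it is judged:
By the outcome, as a careful person would: the job done as asked, in the order asked, and still so for the second after the job is handed in, with the robot touching nothing.
It also fails if it takes over 72 s, if anything falls off the work surface, if the arm or the gripper's body presses on something with over 40 N, if the wrist force passes 120 N, or if a joint passes its speed limit or range.

## Working session

There is one attempt and no reset: what is moved stays moved. The work goes in short steps, Python scripts to look and compute and a tool call to move; the robot and the scene stay as the last step left them, time stands still between calls to the robot, and variables do not carry over. Pictures are saved under pics/ and viewed, about 8 in all and at most 12, crops included, and the job is handed in when it is done.

Besides the shell and the picture viewer there is one more tool, called after "Request:" as name(argument=value, ...) on one line, values as JSON. play_rows: Moves the arm, as the interface text tells. Its arguments: {"type":"object","properties":{"commands":{"type":"array","items":{"type":"array","items":{"type":"number"}}},"grip_force":{"type":"number"}},"required":["commands"]}

```bash
mkdir -p pics; cat > h.py <<'E'
import numpy as np, cv2
from bench import r
def cam(n,f=None):
    c=r.camera(n)
    if f: cv2.imwrite('pics/'+f,c['img'][:,:,::-1])
    return c
def ray(c,uv):
    T=np.array(c['camera_from_world']);R=T[:3,:3];o=-R.T@T[:3,3]
    d=R.T@np.linalg.inv(c['K'])@np.array([uv[0],uv[1],1.]);return o,d/np.linalg.norm(d)
def onz(c,uv,z):
    o,d=ray(c,uv);return o+d*(z-o[2])/d[2]
def tri(c1,u1,c2,u2):
    o1,d1=ray(c1,u1);o2,d2=ray(c2,u2)
    s=np.linalg.lstsq(np.c_[d1,-d2],o2-o1,rcond=None)[0]
    a=o1+d1*s[0];b=o2+d2*s[1];return (a+b)/2,np.linalg.norm(a-b)
def proj(c,p):
    q=np.array(c['camera_from_world'])@np.append(p,1.);q=np.array(c['K'])@q[:3];return q[:2]/q[2]
E
python3 - <<'E'
from h import *
np.set_printoptions(precision=3,suppress=True)
a=cam('scene');b=cam('side')
im=np.vstack([a['img'],b['img']])[:,:,::-1]
cv2.imwrite('pics/a1.png',a['img'][:,:,::-1]);cv2.imwrite('pics/b1.png',b['img'][:,:,::-1])
print({k:v for k,v in r.read_state().items()})
for c in(a,b):print(c['K'],c['camera_from_world'])
E
```

```text
{'time': 0.1, 'joint_positions': array([ 1.181,  0.333, -0.065,  1.461,  0.022,  1.35 , -0.089]), 'joint_vel': array([-0.001,  0.001, -0.001, -0.001,  0.   , -0.001,  0.004]), 'joint_torque': array([  0.001, -62.455,   0.024, -39.072,  -0.062,   0.036,   0.   ]), 'ee_pos': array([ 0.224, -0.583,  0.185]), 'eef_rot': array([ 0.824, -0.566, -0.001, -0.   ]), 'ft_force': array([ 0.154, -0.453,  0.129]), 'torque': array([-0.005, -0.035,  0.072]), 'width': 0.08686595351000118}
[[464.889   0.    319.318]
 [  0.    464.889 193.299]
 [  0.      0.      1.   ]] [[-0.089 -0.996 -0.006  0.278]
 [-0.885  0.082 -0.458  0.463]
 [ 0.456 -0.036 -0.889  1.208]
 [ 0.     0.     0.     1.   ]]
[[455.353   0.    319.262]
 [  0.    455.353 200.496]
 [  0.      0.      1.   ]] [[-0.831 -0.556 -0.002  0.548]
 [-0.496  0.742 -0.451  0.137]
 [ 0.252 -0.374 -0.892  1.628]
 [ 0.     0.     0.     1.   ]]
```

View pics/a1.png

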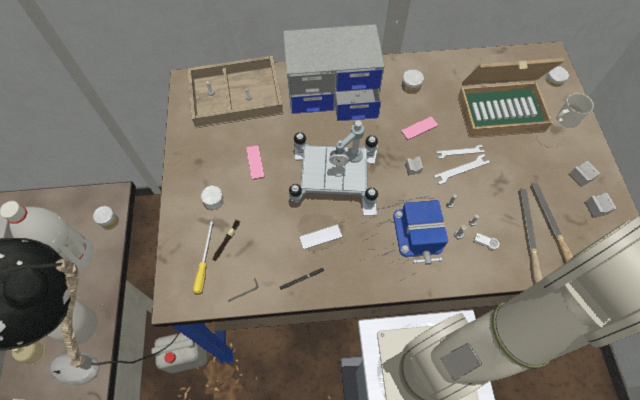

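View pics/b1.png

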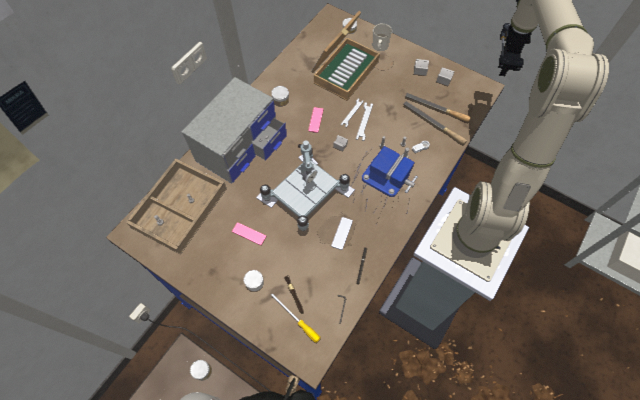

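The scene view shows the stand at about (335,170), with its front left nut at (295,191). Three things could be the strip: the silver bar (321,237), a pink bar (255,162) and a pink bar (419,128). The silver bar fits, as it is plain aluminium. I'll measure it and confirm in a crop.

```bash
python3 - <<'E'
from h import *
np.set_printoptions(precision=4,suppress=True)
a=cam('scene');b=cam('side')
def strip(c,box):
    x0,y0,x1,y1=box;im=c['img'][y0:y1,x0:x1].astype(int)
    m=((im.min(2)>150)&(np.ptp(im,axis=2)<40)).astype(np.uint8)
    n,l,s,ce=cv2.connectedComponentsWithStats(m);k=1+s[1:,4].argmax()
    ct=cv2.findContours((l==k).astype(np.uint8),0,1)[0][0]
    rc=cv2.minAreaRect(ct);print(s[k],rc)
    return ce[k]+[x0,y0], cv2.boxPoints(rc)+[x0,y0]
sa,ba=strip(a,(290,215,355,260));sb,bb=strip(b,(322,205,362,258))
print('strip tri',tri(a,sa,b,sb),onz(a,sa,.008),onz(b,sb,.008))
for c,bx in((a,ba),(b,bb)):
    P=np.array([onz(c,p,.008) for p in bx]);e=P-np.roll(P,1,0);print(P[:,:2],np.linalg.norm(e,axis=1),np.arctan2(e[:,1],e[:,0]))
def nut(c,box):
    x0,y0,x1,y1=box;im=c['img'][y0:y1,x0:x1]
    m=(im.max(2)<60).astype(np.uint8);n,l,s,ce=cv2.connectedComponentsWithStats(m);k=1+s[1:,4].argmax();print(s[k]);return ce[k]+[x0,y0]
N={}
for n,A,B in(('FL',(284,178,308,206),(292,210,314,238)),('FR',(362,180,384,210),(336,170,354,194)),('RL',(290,128,308,152),(256,180,276,202))):
    u=nut(a,A);v=nut(b,B);N[n]=tri(a,u,b,v);print(n,u,v,N[n])
f=lambda i,x0,y0,x1,y1:cv2.resize(i[y0:y1,x0:x1],(400,400),interpolation=cv2.INTER_CUBIC)
cv2.imwrite('pics/c2.png',np.hstack([f(a['img'],270,170,360,260),f(b['img'],270,190,360,280)])[:,:,::-1])
E
```

```text
[  9   9  43  25 556] ((30.017419815063477, 21.054426193237305), (13.600616455078125, 41.220916748046875), 72.25532531738281)
[  9  12  22  32 374] ((19.532926559448242, 27.696338653564453), (11.951528549194336, 31.557958602905273), 20.2248592376709)
strip tri (array([0.4013, 0.2408, 0.0017]), np.float64(0.0009209614200912516)) [0.3983 0.2412 0.008 ] [0.4005 0.2429 0.008 ]
[[0.4052 0.3048]
 [0.4348 0.1849]
 [0.3923 0.1772]
 [0.3636 0.2956]] [0.0426 0.1235 0.0432 0.1218] [ 0.219  -1.3291 -2.9619  1.8081]
[[0.4069 0.3053]
 [0.4369 0.1867]
 [0.3941 0.178 ]
 [0.3656 0.2964]] [0.0423 0.1224 0.0436 0.1218] [ 0.2129 -1.3236 -2.9414  1.8069]
[ 5  9 12 10 57]
[ 6 12  9  4 20]
FL [295.0351 192.3509] [302.45 223.8 ] (array([0.5265, 0.3052, 0.0508]), np.float64(0.0038608903068138353))
[ 3 10 12 10 59]
[ 4  9  9  5 28]
FR [370.6271 195.9661] [344.1786 181.2857] (array([0.4943, 0.081 , 0.0525]), np.float64(0.000714650048963528))
[ 4  7 12  9 56]
[ 5  9  9  6 28]
RL [299.4821 139.9821] [265.1071 192.0357] (array([0.7094, 0.2787, 0.0556]), np.float64(0.003257539753270211))
```

View pics/c2.png

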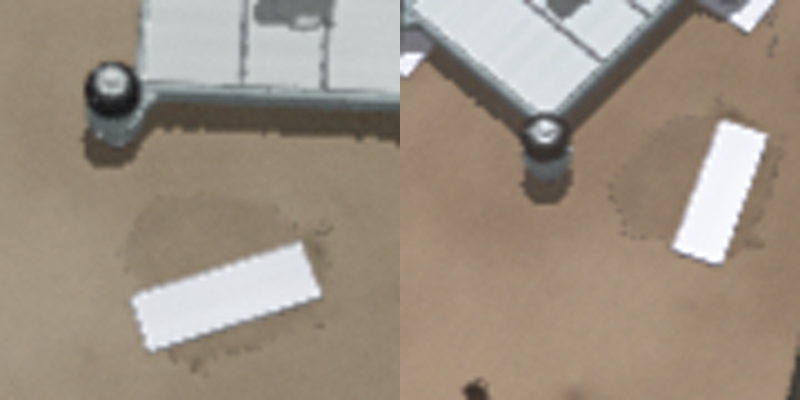

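The crop confirms a plain silver bar with its middle at about (0.400, 0.241), long axis at 104°, measuring 122x43 mm. The stand is yawed about -0.143 rad. I'll move above the strip's +y end first.

Request:
play_rows(commands=[[3.5,4.8,0,0,0,0.08,8.7],[3.5,4.8,0,0,0,0.08,8.7],[3.5,4.8,0,0,0,0.08,8.7],[3.5,4.8,0,0,0,0.08,8.7],[3.5,4.8,0,0,0,0.08,8.7],[3.5,4.8,0,0,0,0.08,8.7],[0,5,0,0,0,0.08,8.7],[0,5,0,0,0,0.08,8.7],[0,5,0,0,0,0.08,8.7],[0,5,0,0,0,0.08,8.7],[0,5,0,0,0,0.08,8.7],[0,5,0,0,0,0.08,8.7],[-0.75,4.6,0,0,0,0.08,8.7],[-0.75,4.6,0,0,0,0.08,8.7],[-0.75,4.6,0,0,0,0.08,8.7],[-0.75,4.6,0,0,0,0.08,8.7],[-0.75,4.6,0,0,0,0.08,8.7],[-0.75,4.6,0,0,0,0.08,8.7],[0,0,0,0,0,0,8.7],[0,0,0,0,0,0,8.7]])

```text
time: 2.7
ee_pos: [0.3892, 0.2801, 0.1859]
eef_rot: [0.993, 0.117, -0.0, 0.0]
ft_force: [0.0, -0.8, 0.6]
width: 0.087
```

```bash
python3 - <<'E'
from h import *
np.set_printoptions(precision=4,suppress=True)
s=r.read_state();print(s['ee_pos'],s['eef_rot'],s['joint_positions'],s['ft_force'])
w=cam('wrist','w3.png');a=cam('scene');b=cam('side')
print(w['K'],w['camera_from_world'])
print('screw end',tri(a,(295.2,188.5),b,(302.6,219.3)))
print(proj(w,[.389,.286,.008]),proj(w,[.53,.305,.09]))
E
```

```text
[0.3892 0.2801 0.1859] [ 0.9931  0.1175 -0.0002  0.0002] [ 0.245   0.0884 -0.9946  1.7898  0.0769  1.3048 -0.5325] [ 0.0464 -0.7674  0.5697]
[[353.1416   0.     324.5241]
 [  0.     353.1416 199.4628]
 [  0.       0.       1.    ]] [[ 0.9723  0.2339  0.0009 -0.4449]
 [ 0.2257 -0.9389  0.2599  0.1435]
 [ 0.0616 -0.2525 -0.9656  0.4355]
 [ 0.      0.      0.      1.    ]]
screw end (array([0.5258, 0.3024, 0.0803]), np.float64(0.00010188879358893083))
[324.737 166.791] [489.1851 199.6818]
```

View pics/w3.png

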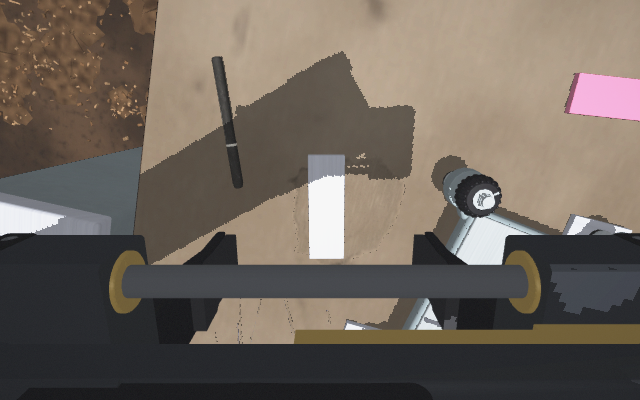

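The wrist view shows the strip end at (308..345, 154), square to the jaws, and the nut at (478,196). I'll refine both.

```bash
python3 - <<'E'
from h import *
np.set_printoptions(precision=4,suppress=True)
w=cam('wrist');a=cam('scene');b=cam('side')
for p in((308,154.5),(345,154.5),(343.5,258),(309.5,258)):print(onz(w,p,.008))
g=cv2.cvtColor(w['img'],7);print(proj(w,[.389,.28,.167-.0]))
m=(w['img'][170:222,440:510].max(2)<70)
print(tri(w,(484,199),a,(295.2,188.5)),tri(w,(484,199),b,(302.6,219.3)),onz(w,(484,199),.09),onz(w,(478,195.5),.074))
i=cv2.resize(w['img'][150:240,420:530],None,fx=5,fy=5,interpolation=cv2.INTER_CUBIC)
cv2.imwrite('pics/w4.png',i[:,:,::-1])
E
```

```text
[0.3692 0.294  0.008 ]
[0.4075 0.3031 0.008 ]
[0.4354 0.1869 0.008 ]
[0.3972 0.1778 0.008 ]
[322.4209 216.6276]
(array([0.5289, 0.3023, 0.0795]), np.float64(0.004855059912428081)) (array([0.5236, 0.3051, 0.0922]), np.float64(0.003418291953087428)) [0.5262 0.3035 0.09  ] [0.528  0.3029 0.074 ]
```

View pics/w4.png

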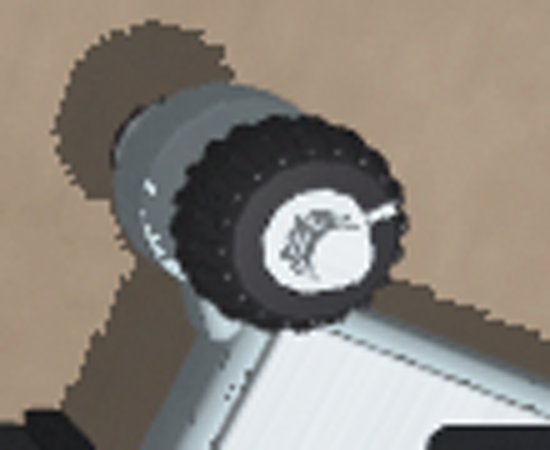

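Request:
play_rows(commands=[[0.2,0.7,-4,0,0,0,8.7],[0,0,-4,0,0,0,8.7],[0,0,-4,0,0,0,8.7],[0,0,-3.3,0,0,0,8.7],[0,0,-1.5,0,0,0,8.7],[0,0,-1.2,0,0,0,8.7],[0,0,-0.3,0,0,0,8.7],[0,0,0,0,0,0,3.5],[0,0,0,0,0,0,3.5],[0,0,0,0,0,0,3.5],[0,0,0,0,0,0,3.5],[0,0,0,0,0,0,3.5],[0,0,0,0,0,0,3.5]], grip_force=15)

```text
time: 4.62
ee_pos: [0.3912, 0.2876, 0.0031]
eef_rot: [0.993, 0.118, 0.0, -0.0]
ft_force: [-0.1, 0.2, 0.2]
width: 0.038
```

Request:
play_rows(commands=[[-0.04,0.45,0,0,0,0.149,3.5],[-0.04,0.45,0,0,0,0.149,3.5],[-0.04,0.45,0,0,0,0.149,3.5],[-0.04,0.45,0,0,0,0.149,3.5],[-0.04,0.45,0,0,0,0.149,3.5],[-0.04,0.45,0,0,0,0.149,3.5],[-0.04,0.45,0,0,0,0.149,3.5],[-0.04,0.45,0,0,0,0.149,3.5],[0,0,0,0,0,0,3.5],[0,0,0,0,0,0,3.5]])

```text
time: 5.88
ee_pos: [0.388, 0.3234, 0.003]
eef_rot: [0.757, 0.654, -0.0, -0.0]
ft_force: [-0.5, 0.1, 0.6]
width: 0.035
```

```bash
python3 - <<'E'
from h import *
np.set_printoptions(precision=4,suppress=True)
s=r.read_state();print(s['ee_pos'],s['eef_rot'],s['joint_positions'],s['ft_force'])
w=cam('wrist');a=cam('scene');b=cam('side')
f=lambda i,x0,y0,x1,y1:cv2.resize(i[y0:y1,x0:x1],(400,400),interpolation=cv2.INTER_CUBIC)
t=np.hstack([f(a['img'],265,165,345,245),f(b['img'],270,190,350,270)])
cv2.imwrite('pics/p5.png',t[:,:,::-1])
for c in(a,b):print(proj(c,[.527,.3035,.008]),proj(c,[.495,.308,.008]))
E
```

```text
[0.388  0.3234 0.003 ] [ 0.7569  0.6536 -0.0001 -0.0001] [ 0.1696  0.5241 -1.1312  1.9237  0.5497  1.0483  0.2242] [-0.4861  0.0632  0.6123]
[296.0283 199.1284] [295.2513 208.615 ]
[302.8348 227.6913] [309.4648 233.215 ]
```

View pics/p5.png

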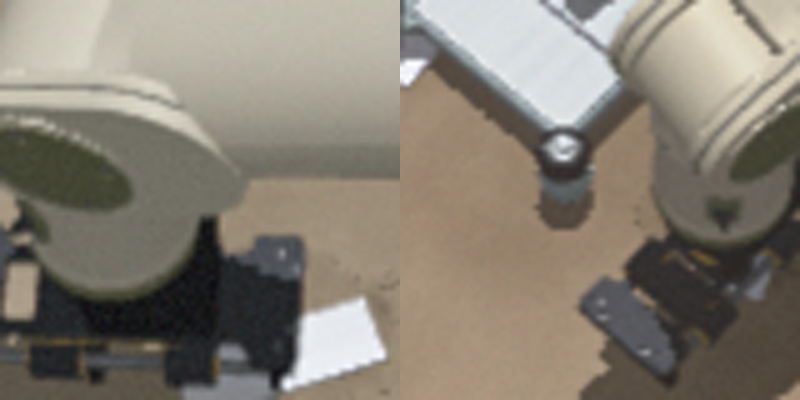

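The strip was not held: its far end lies almost where it was, so the fingers slipped past it. I'll lift, open and look again.

Request:
play_rows(commands=[[0,0,0,0,0,0,4.2],[0,0,2,0,0,0,4.2],[0,0,4,0,0,0,8.7],[-0.3,-1,4,0,0,-0.15,8.7],[0,-1,3,0,0,-0.15,8.7],[0,-1,3,0,0,-0.15,8.7],[0,-1,2,0,0,-0.15,8.7],[0,0,0,0,0,-0.15,8.7],[0,0,0,0,0,-0.15,8.7],[0,0,0,0,0,0,8.7],[0,0,0,0,0,0,8.7]])

```text
time: 7.4
ee_pos: [0.3848, 0.2838, 0.1835]
eef_rot: [0.965, 0.263, 0.0, 0.0]
ft_force: [-0.8, -0.3, 0.1]
width: 0.0867
```

```bash
python3 - <<'E'
from h import *
np.set_printoptions(precision=4,suppress=True)
s=r.read_state();print(s['ee_pos'],s['eef_rot'],s['joint_positions'],s['ft_force'])
w=cam('wrist','w6.png')
print(np.array(w['camera_from_world']))
im=w['img'].astype(int);m=((im.min(2)>120)&(np.ptp(im,axis=2)<45)).astype(np.uint8);m[235:]=0
n,l,st,ce=cv2.connectedComponentsWithStats(m)
for k in range(1,n):
  if st[k,4]>300:
    ct=cv2.findContours((l==k).astype(np.uint8),0,1)[0][0];bx=cv2.boxPoints(cv2.minAreaRect(ct))
    print(st[k],[onz(w,p,.008)[:2] for p in bx],bx.tolist())
E
```

```text
[0.3848 0.2838 0.1835] [0.9649 0.2628 0.0002 0.    ] [ 0.4306  0.1312 -1.2169  1.7918  0.1278  1.3058 -0.2854] [-0.7658 -0.2665  0.0794]
[[ 0.8616  0.5076  0.0016 -0.4766]
 [ 0.4898 -0.8321  0.2602  0.0165]
 [ 0.1334 -0.2234 -0.9655  0.3985]
 [ 0.      0.      0.      1.    ]]
[  141     0   499   235 72092] [array([0.1513, 0.3389]), array([0.559 , 0.5794]), array([0.7266, 0.4032]), array([0.2437, 0.1191])] [[141.0, 0.0], [639.0, 0.0], [639.0, 234.0], [141.0, 234.0]]
[   0  116   92  119 5289] [array([0.0627, 0.0483]), array([0.0685, 0.1657]), array([0.1645, 0.1771]), array([0.1655, 0.0569])] [[-37.42823028564453, 207.759521484375], [3.814697265625e-06, 116.0], [92.70713806152344, 153.81475830078125], [55.278907775878906, 245.57427978515625]]
[  93  183  201   52 5291] [array([0.1973, 0.0918]), array([0.1761, 0.1474]), array([0.3622, 0.2569]), array([0.3908, 0.2057])] [[92.99998474121094, 233.99998474121094], [92.99998474121094, 182.99998474121094], [292.99993896484375, 182.99998474121094], [292.99993896484375, 233.99998474121094]]
```

View pics/w6.png

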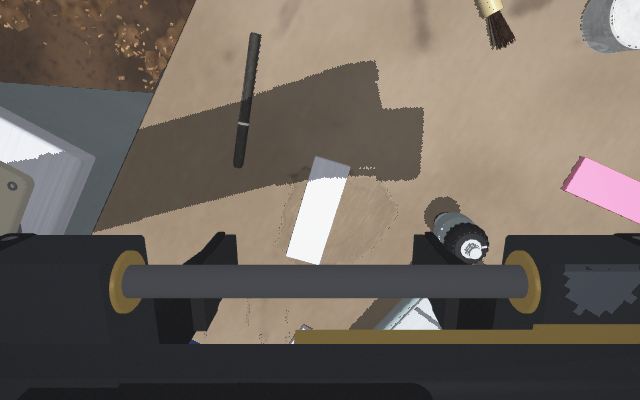

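```bash
python3 - <<'E'
from h import *
np.set_printoptions(precision=4,suppress=True)
w=cam('wrist')
P=np.array([onz(w,p,.008)[:2] for p in((314.5,155),(351.5,167),(321,264.5),(287,256))])
print(P,P.mean(0),np.linalg.norm(P-np.roll(P,1,0),axis=1),'end',P[:2].mean(0),'axis',np.degrees(np.arctan2(*(P[2:].mean(0)-P[:2].mean(0))[::-1])))
a=cam('scene')
im=a['img'][215:260,290:355].astype(int)
m=((im.min(2)>150)&(np.ptp(im,axis=2)<40)).astype(np.uint8)
n,l,s,ce=cv2.connectedComponentsWithStats(m);k=1+s[1:,4].argmax();print(s[k],ce[k]+[290,215],onz(a,ce[k]+[290,215],.008))
E
```

```text
[[0.367  0.2949]
 [0.4075 0.3038]
 [0.4367 0.1894]
 [0.3979 0.1788]] [0.4023 0.2417] [0.1201 0.0415 0.1181 0.0403] end [0.3873 0.2994] axis -75.4109512876596
[ 13   9  39  22 463] [323.1102 235.1102] [0.4009 0.2316 0.008 ]
```

The strip lies where it was, with its end at (0.388, 0.299). My closing command of 35 mm left hardly any squeeze on a 40 mm bar. I'll grip again, fully shut, and check the width before moving.

Request:
play_rows(commands=[[0.64,0.15,-4,0,0,-0.143,8.7],[0,0,-4,0,0,-0.143,8.7],[0,0,-4,0,0,0,8.7],[0,0,-3.3,0,0,0,8.7],[0,0,-1.6,0,0,0,8.7],[0,0,-1.0,0,0,0,8.7],[0,0,-0.25,0,0,0,8.7],[0,0,0,0,0,0,0],[0,0,0,0,0,0,0],[0,0,0,0,0,0,0],[0,0,0,0,0,0,0],[0,0,0,0,0,0,0],[0,0,0,0,0,0,0],[0,0,0,0,0,0,0],[0,0,0,0,0,0,0]], grip_force=30)

```text
time: 9.43
ee_pos: [0.3913, 0.2851, 0.0016]
eef_rot: [0.993, 0.121, 0.0, -0.0]
ft_force: [-0.2, -0.2, -0.6]
width: 0.0151
```

```bash
python3 - <<'E'
from h import *
s=r.read_state();print(s['ee_pos'],s['width'],s['ft_force'])
w=cam('wrist','w7.png')
E
```

```text
[0.39134185 0.28509245 0.00156402] 0.015113159435393975 [-0.24137626 -0.21308571 -0.63377238]
```

View pics/w7.png

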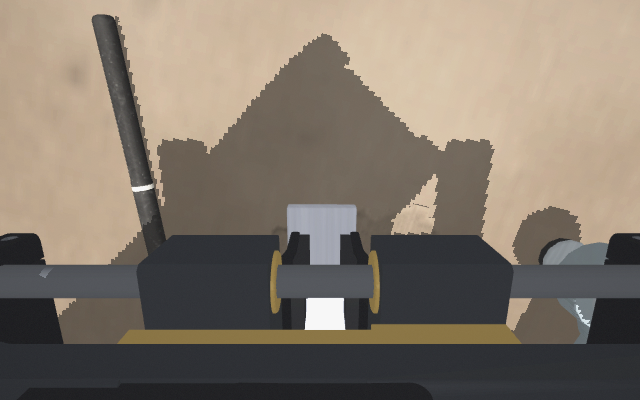

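```bash
python3 - <<'E'
from h import *
np.set_printoptions(precision=4,suppress=True)
w=cam('wrist');s=r.read_state();p=s['ee_pos'];print(s['width'],s['joint_torque'],s['ft_force'])
print('tcp px',proj(w,p))
from scipy.spatial.transform import Rotation as R
A=R.from_quat(s['eef_rot']).as_matrix();print(A)
n=A[:,1]
for off in(-.0095,0,.0095):
  for u in((300,233),(349,233)):
    o,d=ray(w,u);q=o+d*(((p+off*n)-o)@n)/(d@n);print(off,q,(q-p)@A)
E
```

```text
0.007029096135390779 [  0.0014 -41.5847 -12.053  -30.3813  -0.0524  -0.028   -0.0003] [-0.8963 -0.0072 -0.1481]
tcp px [323.0724 227.7491]
[[ 0.9709  0.2396 -0.0001]
 [ 0.2396 -0.9709 -0.    ]
 [-0.0001  0.     -1.    ]]
-0.0095 [0.3781 0.2915 0.0358] [-0.0113 -0.0095 -0.0343]
-0.0095 [0.4015 0.2973 0.0358] [ 0.0128 -0.0095 -0.0343]
0 [0.3786 0.2819 0.0104] [-0.0131 -0.     -0.0089]
0 [0.4057 0.2885 0.0104] [ 0.0148 -0.     -0.0089]
0.0095 [ 0.3791  0.2722 -0.0151] [-0.0149  0.0095  0.0166]
0.0095 [ 0.4098  0.2798 -0.0151] [0.0167 0.0095 0.0166]
```

```bash
python3 - <<'E'
from h import *
w=cam('wrist');b=cam('side')
f=lambda i,x0,y0,x1,y1:cv2.resize(i[y0:y1,x0:x1],(400,400),interpolation=cv2.INTER_NEAREST)
cv2.imwrite('pics/w8.png',np.hstack([f(w['img'],260,180,380,300),f(b['img'],300,195,380,275)])[:,:,::-1])
c=w['img']
print(c[196:236:2,322].tolist())
E
```

```text
[[116, 107, 94], [115, 106, 94], [116, 106, 94], [114, 104, 92], [137, 139, 143], [150, 153, 164], [164, 168, 178], [165, 169, 181], [166, 169, 182], [166, 169, 182], [166, 170, 182], [167, 170, 182], [166, 169, 182], [167, 169, 182], [165, 169, 181], [166, 169, 180], [167, 170, 180], [166, 170, 181], [167, 170, 181], [167, 170, 181]]
```

View pics/w8.png

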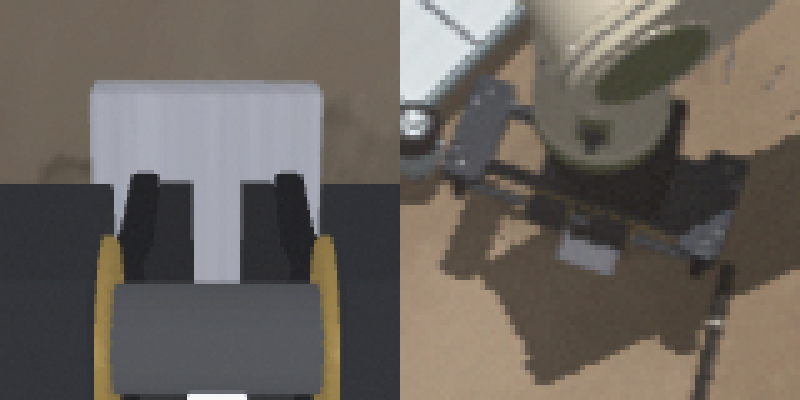

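```bash
python3 - <<'E'
from h import *
np.set_printoptions(precision=4,suppress=True)
w=cam('wrist');s=r.read_state();print(s['width'],s['ee_pos'],s['ft_force'])
P=[onz(w,u,.008) for u in((287.5,206),(356.5,206))]
print(P,np.linalg.norm(P[0]-P[1]))
A=np.array(w['camera_from_world']);print('cam pos',-A[:3,:3].T@A[:3,3])
for off in(.0,.004,.0095,.013):
  for z in(0.0016,.01,.02,.03): print(off,z,proj(w,s['ee_pos']*[1,1,0]+np.array([-.24*off,.97*off,z])))
g=w['img'][:,:,0].astype(int)
for y in range(222,300,6):print(y,g[y,285:362:3].tolist())
E
```

```text
0.001984049272727462 [0.3914 0.2851 0.0016] [0.0915 0.3777 0.661 ]
[array([0.3682, 0.295 , 0.008 ]), array([0.406 , 0.3044, 0.008 ])] 0.038899029402122434
cam pos [0.375  0.3536 0.1993]
0.0 0.0016 [323.1393 227.6903]
0.0 0.01 [323.104  232.6591]
0.0 0.02 [323.0581 239.1233]
0.0 0.03 [323.0073 246.2742]
0.004 0.0016 [323.1325 221.2835]
0.004 0.01 [323.0968 226.0183]
0.004 0.02 [323.0503 232.1809]
0.004 0.03 [322.9988 239.002 ]
0.0095 0.0016 [323.1231 212.3691]
0.0095 0.01 [323.0867 216.7739]
0.0095 0.02 [323.0394 222.5107]
0.0095 0.03 [322.9869 228.8653]
0.013 0.0016 [323.1171 206.6319]
0.013 0.01 [323.0803 210.8216]
0.013 0.02 [323.0323 216.2805]
0.013 0.03 [322.9792 222.3302]
222 [110, 160, 164, 161, 165, 165, 169, 170, 165, 166, 165, 164, 165, 167, 165, 164, 165, 168, 164, 167, 168, 162, 163, 168, 103, 106]
228 [94, 159, 165, 161, 167, 166, 168, 169, 165, 166, 163, 165, 165, 167, 163, 165, 163, 166, 163, 166, 166, 163, 162, 168, 103, 106]
234 [100, 154, 163, 161, 164, 164, 103, 35, 35, 70, 102, 104, 104, 167, 162, 104, 102, 105, 34, 36, 35, 160, 161, 165, 101, 100]
240 [48, 48, 48,
[... 410 characters left out ...]
36, 147, 75, 46, 47, 48]
264 [51, 49, 50, 49, 47, 150, 138, 50, 51, 55, 55, 54, 54, 142, 112, 55, 53, 54, 55, 49, 120, 148, 103, 49, 48, 50]
270 [53, 52, 52, 51, 48, 153, 84, 83, 83, 83, 83, 83, 82, 82, 82, 83, 83, 81, 83, 82, 82, 149, 154, 51, 51, 52]
276 [50, 52, 52, 51, 76, 154, 85, 83, 85, 84, 83, 84, 85, 85, 85, 84, 84, 85, 85, 84, 84, 149, 157, 52, 49, 51]
282 [52, 50, 51, 52, 78, 154, 87, 86, 86, 87, 87, 86, 85, 85, 85, 86, 86, 87, 85, 86, 85, 151, 166, 50, 51, 52]
288 [52, 51, 52, 51, 79, 156, 87, 85, 85, 86, 87, 86, 87, 86, 86, 86, 87, 86, 85, 86, 86, 150, 165, 51, 51, 51]
294 [50, 50, 50, 51, 75, 155, 84, 84, 83, 84, 83, 85, 84, 83, 84, 85, 85, 84, 84, 83, 84, 144, 157, 52, 51, 52]
```

The strip is a real 8 mm bar with its end face visible. But in the wrist views the fingertips stand about 35 mm closer to the camera than the reported TCP: the 87 mm gap spans 176 px, so the depth is 0.174 m against 0.209 m. That explains closing above the strip. I'll feel for the strip top with the fingers shut, in small steps.

Request:
play_rows(commands=[[0,0,-0.3,0,0,0,0],[0,0,-0.3,0,0,0,0],[0,0,-0.3,0,0,0,0],[0,0,0,0,0,0,0]])

```text
time: 10.18
ee_pos: [0.3911, 0.285, -0.0077]
eef_rot: [0.993, 0.121, -0.0, 0.0]
ft_force: [1.1, -0.1, 0.1]
width: 0.0004
```

Request:
play_rows(commands=[[0,0,-0.2,0,0,0,0],[0,0,-0.2,0,0,0,0],[0,0,-0.2,0,0,0,0],[0,0,0,0,0,0,0]])

```text
time: 10.68
ee_pos: [0.3913, 0.285, -0.0136]
eef_rot: [0.993, 0.121, -0.0, 0.0]
ft_force: [-0.6, -0.7, 0.2]
width: 0.0003
```

Request:
play_rows(commands=[[0,0,-0.15,0,0,0,0],[0,0,-0.1,0,0,0,0],[0,0,0,0,0,0,0]])

```text
time: 11.05
ee_pos: [0.3913, 0.285, -0.016]
eef_rot: [0.993, 0.121, -0.0, -0.0]
ft_force: [-0.1, -0.7, 0.3]
width: 0.0001
```

Request:
play_rows(commands=[[0,0,-0.15,0,0,0,0],[0,0,-0.1,0,0,0,0],[0,0,0,0,0,0,0]])

```text
time: 11.42
ee_pos: [0.3913, 0.285, -0.0185]
eef_rot: [0.993, 0.121, -0.0, 0.0]
ft_force: [0.1, 1.0, -0.3]
width: 0.0006
```

Request:
play_rows(commands=[[0,0,-0.15,0,0,0,0],[0,0,-0.1,0,0,0,0],[0,0,0,0,0,0,0]])

```text
time: 11.8
ee_pos: [0.3913, 0.285, -0.021]
eef_rot: [0.993, 0.121, -0.0, -0.0]
ft_force: [-0.5, 0.2, -0.3]
width: 0.0007
```

Request:
play_rows(commands=[[0,0,-0.1,0,0,0,0],[0,0,-0.1,0,0,0,0],[0,0,0,0,0,0,0]])

```text
time: 12.18
ee_pos: [0.3913, 0.285, -0.023]
eef_rot: [0.993, 0.121, -0.0, 0.0]
ft_force: [-0.4, 0.6, -0.3]
width: 0.0005
```

Request:
play_rows(commands=[[0,0,-0.1,0,0,0,0],[0,0,-0.05,0,0,0,0],[0,0,0,0,0,0,0]])

```text
time: 12.55
ee_pos: [0.3913, 0.2851, -0.0245]
eef_rot: [0.993, 0.121, 0.0, -0.0]
ft_force: [-0.9, -1.0, 0.0]
width: 0.0006
```

```bash
python3 - <<'E'
from h import *
np.set_printoptions(precision=4,suppress=True)
s=r.read_state();print(s['width'],s['ee_pos'],s['ft_force'])
w=cam('wrist','w9.png')
g=w['img'][:,:,0].astype(int)
print(g[170:260:2,306].tolist());print(g[170:260:2,330].tolist())
for y in range(180,300,8):print(y,g[y,270:380:3].tolist())
E
```

```text
0.000614029164359697 [ 0.3913  0.2851 -0.0245] [-0.8689 -0.9558  0.0401]
[113, 114, 113, 113, 113, 114, 113, 113, 113, 112, 113, 112, 113, 114, 115, 115, 114, 115, 114, 113, 114, 113, 113, 114, 147, 150, 160, 166, 165, 166, 167, 103, 42, 39, 38, 45, 43, 42, 44, 44, 93, 141, 145, 146, 147]
[117, 116, 114, 114, 115, 115, 115, 115, 115, 114, 114, 116, 114, 115, 115, 116, 114, 116, 115, 114, 115, 117, 117, 116, 150, 148, 159, 165, 165, 166, 166, 166, 104, 44, 46, 45, 44, 45, 45, 44, 45, 44, 44, 46, 44]
180 [110, 112, 113, 112, 113, 113, 113, 113, 114, 112, 112, 113, 114, 113, 115, 116, 117, 115, 115, 114, 115, 114, 117, 116, 115, 115, 115, 118, 116, 116, 116, 117, 116, 116, 116, 115, 115]
188 [114, 113, 113, 112, 113, 113, 113, 113, 112, 114, 114, 112, 112, 113, 115, 115, 116, 117, 115, 115, 114, 117, 117, 116, 116, 117, 117, 116, 116, 116, 116, 114, 117, 114, 115, 114, 115]
196 [113, 113, 113, 114, 112, 113, 113, 112, 112, 113, 113, 113, 114, 115, 115, 117, 116, 117, 116, 117, 115, 114, 114, 117, 118, 118, 117, 117, 117, 116, 116, 114, 115, 115, 114, 115, 115]
204 [114, 114, 114, 114, 1
[... 1281 characters left out ...]
45, 45, 46, 45, 37, 138, 149, 47, 50, 49, 48, 48, 48, 49, 48, 49, 48, 49]
268 [50, 51, 53, 52, 51, 51, 52, 53, 51, 52, 53, 153, 151, 81, 81, 81, 81, 82, 81, 81, 80, 82, 81, 82, 121, 155, 50, 51, 52, 51, 51, 52, 51, 51, 50, 50, 51]
276 [52, 52, 51, 52, 52, 50, 52, 52, 51, 51, 52, 156, 144, 85, 85, 85, 84, 85, 84, 85, 84, 84, 85, 84, 112, 156, 51, 52, 53, 51, 51, 51, 52, 51, 53, 51, 51]
284 [51, 51, 52, 50, 51, 51, 52, 51, 52, 50, 50, 169, 149, 86, 87, 86, 86, 87, 87, 87, 85, 86, 86, 85, 99, 163, 51, 52, 52, 51, 51, 52, 51, 52, 51, 51, 52]
292 [52, 52, 51, 50, 51, 50, 51, 52, 52, 52, 51, 158, 153, 85, 85, 84, 84, 85, 85, 84, 84, 86, 85, 85, 109, 157, 53, 53, 52, 50, 52, 52, 51, 52, 51, 53, 52]
```

Request:
play_rows(commands=[[0,0,-0.1,0,0,0,0],[0,0,-0.1,0,0,0,0],[0,0,-0.1,0,0,0,0],[0,0,0,0,0,0,0]])

```text
time: 13.1
ee_pos: [0.3913, 0.285, -0.0275]
eef_rot: [0.993, 0.121, -0.0, -0.0]
ft_force: [0.4, 0.1, -0.3]
width: 0.0006
```

Request:
play_rows(commands=[[0,0,-0.1,0,0,0,0],[0,0,-0.05,0,0,0,0],[0,0,0,0,0,0,0]])

```text
time: 13.48
ee_pos: [0.3915, 0.2851, -0.0281]
eef_rot: [0.993, 0.121, 0.0, 0.0]
ft_force: [-3.6, -4.2, 15.5]
width: 0.0003
```

I felt the strip top at TCP z = -0.0277, so the fingertips sit 35.7 mm behind the reported TCP. That agrees with the image estimate. I'll use this offset from here on, then open and grip properly.

Request:
play_rows(commands=[[0,0,1.0,0,0,0,8.7],[0,0,0.5,0,0,0,8.7],[0,0,0,0,0,0,8.7],[0,0,0,0,0,0,8.7],[0,0,0,0,0,0,8.7],[0,0,0,0,0,0,8.7],[0,0,0,0,0,0,8.7],[0,0,0,0,0,0,8.7],[0,0,-0.7,0,0,0,7],[0,0,-0.7,0,0,0,7],[0,0,-0.5,0,0,0,7],[0,0,0,0,0,0,0],[0,0,0,0,0,0,0],[0,0,0,0,0,0,0],[0,0,0,0,0,0,0],[0,0,0,0,0,0,0],[0,0,0,0,0,0,0],[0,0,0,0,0,0,0]], grip_force=25)

```text
time: 15.72
ee_pos: [0.3914, 0.2851, -0.0328]
eef_rot: [0.993, 0.121, 0.0, -0.0]
ft_force: [-1.8, -0.4, 4.7]
width: 0.0393
```

Request:
play_rows(commands=[[-0.04,0.48,0.05,0,0,0.148,0],[-0.04,0.48,0,0,0,0.148,0],[-0.04,0.48,0,0,0,0.148,0],[-0.04,0.48,0,0,0,0.148,0],[-0.04,0.48,0,0,0,0.148,0],[-0.04,0.48,0,0,0,0.148,0],[-0.04,0.48,0,0,0,0.148,0],[-0.04,0.48,0,0,0,0.148,0],[0,0,0,0,0,0,0],[0,0,0,0,0,0,0]])

```text
time: 16.98
ee_pos: [0.3881, 0.3233, -0.0326]
eef_rot: [0.757, 0.653, -0.0, -0.0]
ft_force: [0.5, 0.3, -0.0]
width: 0.0393
```

```bash
python3 - <<'E'
from h import *
np.set_printoptions(precision=4,suppress=True)
s=r.read_state();print(s['width'],s['ee_pos'],s['eef_rot'],s['ft_force'],s['joint_positions'])
w=cam('wrist','w10.png');b=cam('side')
print([proj(w,p) for p in([.527,.3035,.09],[.4947,.3082,.008],[.527,.3035,.01])])
f=lambda i,x0,y0,x1,y1:cv2.resize(i[y0:y1,x0:x1],(400,400),interpolation=cv2.INTER_CUBIC)
cv2.imwrite('pics/p10.png',np.hstack([f(b['img'],280,190,360,270),cv2.resize(w['img'],(640,400))[:,120:520]])[:,:,::-1])
E
```

```text
0.03928302450705056 [ 0.3881  0.3233 -0.0326] [ 0.7575  0.6528 -0.0001 -0.0001] [ 0.4981  0.2965 -0.0166] [ 0.1923  0.6487 -1.1811  1.9428  0.7031  1.0432  0.1166]
[array([326.8507, 708.3823]), array([325.8209, 432.5233]), array([325.9531, 480.3291])]
```

View pics/p10.png

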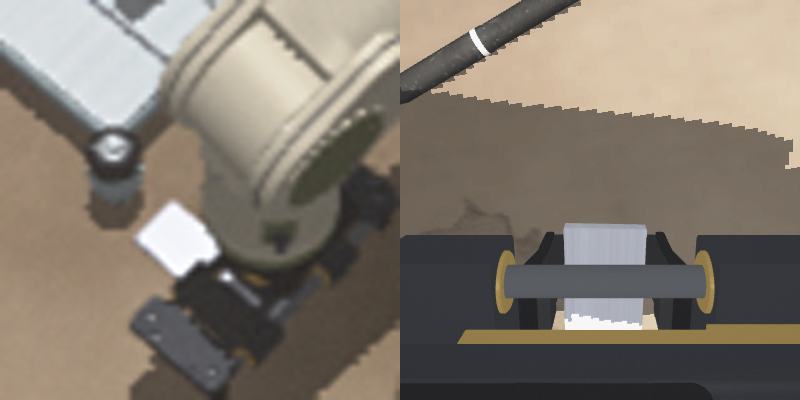

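The strip is held straight in front of the foot: the side view puts its free end at (311,233) and I expected (309.5,233). Now I'll slide it under.

Request:
play_rows(commands=[[0.8,-0.113,0,0,0,0,0],[0.8,-0.113,0,0,0,0,0],[0.8,-0.113,0,0,0,0,0],[0.8,-0.113,0,0,0,0,0],[0,0,0,0,0,0,0]])

```text
time: 17.7
ee_pos: [0.4209, 0.3188, -0.0325]
eef_rot: [0.757, 0.654, 0.0, -0.0]
ft_force: [-0.0, 0.7, -0.4]
width: 0.0392
```

Request:
play_rows(commands=[[0.72,-0.1,0,0,0,0,0],[0.72,-0.1,0,0,0,0,0],[0.72,-0.1,0,0,0,0,0],[0.71,-0.1,0,0,0,0,0],[0,0,0,0,0,0,0]])

```text
time: 18.32
ee_pos: [0.4495, 0.3148, -0.0325]
eef_rot: [0.757, 0.654, 0.0, -0.0]
ft_force: [0.4, -0.0, -0.2]
width: 0.0395
```

Inserted with no resistance. Now I'll let go, rise, and swing round to the nut with the camera looking from the stand's side.

Request:
play_rows(commands=[[0,0,0,0,0,0,6],[0,0,0,0,0,0,6],[0,0,0,0,0,0,6],[0,0,0.5,0,0,0,6],[0,0,3,0,0,0,6],[-0.5,0,5,0,0,0,6],[0,0,5,0,0,0,6],[0,0,1,0,0,0.175,6],[0,0.8,0,0,0,0.175,6],[1,0.8,0,0,0,0.175,6],[1.5,0.8,0,0,0,0.175,6],[1.5,0.7,0,0,0,0.175,6],[1.5,0.7,0,0,0,0.175,6],[1.5,0,0,0,0,0.175,6],[1.5,0,0,0,0,0.175,6],[0.5,0,0,0,0,0.175,6],[0,0,0,0,0,0,6],[0,0,0,0,0,0,6]])

```text
time: 20.58
ee_pos: [0.5335, 0.353, 0.1128]
eef_rot: [0.072, 0.997, 0.0, -0.0]
ft_force: [0.4, 0.8, -0.6]
width: 0.0601
```

```bash
python3 - <<'E'
from h import *
np.set_printoptions(precision=4,suppress=True)
s=r.read_state();print(s['width'],s['ee_pos'],s['eef_rot'],s['ft_force'],s['torque'],s['joint_positions'])
w=cam('wrist','w11.png');print([proj(w,p) for p in([.527,.3035,.086],[.527,.3035,.074],[.4947,.3082,.008])])
E
```

```text
0.06013136186276146 [0.5335 0.353  0.1128] [ 0.072   0.9974  0.     -0.    ] [ 0.4043  0.8026 -0.6402] [ 0.0607  0.0061 -0.0188] [ 0.2073  0.8744 -1.4089  1.4648  0.8606  1.5156  1.8192]
[array([324.8103, 138.7884]), array([324.8191, 137.092 ]), array([363.5984, 130.1637])]
```

View pics/w11.png

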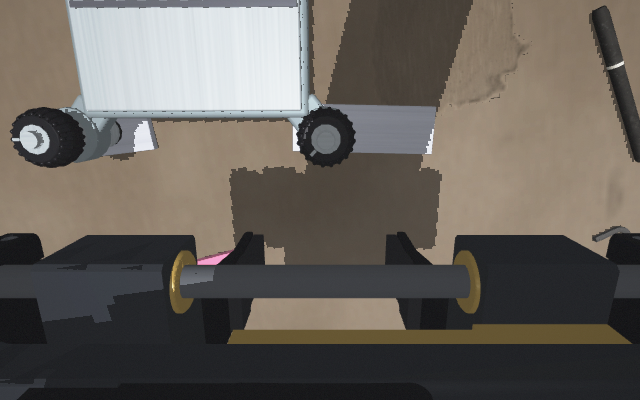

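The view shows the nut at (326,137), the strip under it from x=293 to 435 with its middle at (364,129), exactly where planned, and the nut's white index mark at (318,153). I'll refine the nut centre by mask.

```bash
cat >> h.py <<'E'
def nut(w,x0=290,y0=98,x1=364,y1=176,t=70):
    m=(w['img'][y0:y1,x0:x1].max(2)<t).astype(np.uint8)
    n,l,s,ce=cv2.connectedComponentsWithStats(m);k=1+s[1:,4].argmax()
    h=cv2.convexHull(cv2.findContours((l==k).astype(np.uint8),0,1)[0][0])
    (cx,cy),(a,b),_=cv2.fitEllipse(h);return (cx+x0,cy+y0),(a,b),s[k]
E
python3 - <<'E'
from h import *
np.set_printoptions(precision=4,suppress=True)
w=cam('wrist')
for t in(50,60,75):
    c,ab,s=nut(w,t=t);print(c,ab,s,onz(w,c,.08),onz(w,c,.074))
g=w['img'];x=g[128:150,313:340];print('screw end', )
m=(x.min(2)>100).astype(np.uint8);ys,xs=np.nonzero(m);print(xs.mean()+313,ys.mean()+128,len(xs))
for u in((293,129),):print(onz(w,u,.008))
ys,xs=np.nonzero((g[100:160,380:445].min(2)>125));print('strip rows at far end',[ (x+380,ys[xs==x].min()+100,ys[xs==x].max()+100) for x in(5,30,48)])
E
```

```text
(325.7945671081543, 136.6269073486328) (58.33241271972656, 60.134681701660156) [   7    9   59   60 1819] [0.5263 0.3027 0.08  ] [0.5264 0.3032 0.074 ]
(325.80303955078125, 136.72526168823242) (58.78948211669922, 60.6585578918457) [   7    9   59   61 1877] [0.5263 0.3028 0.08  ] [0.5264 0.3033 0.074 ]
(325.7716598510742, 136.85979843139648) (58.809547424316406, 60.968414306640625) [   7    9   59   61 1942] [0.5264 0.3029 0.08  ] [0.5264 0.3034 0.074 ]
screw end
325.80650994575046 138.54611211573237 553
[0.5535 0.2987 0.008 ]
strip rows at far end [(385, np.int64(107), np.int64(140)), (410, np.int64(117), np.int64(120)), (428, np.int64(117), np.int64(159))]
```

Request:
play_rows(commands=[[-0.2,-1.5,0,0,0,0,6],[-0.2,-1.5,0,0,0,0,6],[-0.2,-1.5,0,0,0,0,6],[-0.11,-0.47,-1,0,0,0,6],[0,0,-2,0,0,0,6],[0,0,-2,0,0,0,6],[0,0,-2,0,0,0,6],[0,0,-1.0,0,0,0,6],[0,0,-0.5,0,0,0,6],[0,0,0,0,0,0,4.6],[0,0,0,0,0,0,4.6],[0,0,0,0,0,0,4.3],[0,0,0,0,0,0,4.3]], grip_force=6)

```text
time: 22.3
ee_pos: [0.5269, 0.3033, 0.0278]
eef_rot: [0.07, 0.998, 0.0, 0.0]
ft_force: [0.1, -0.0, -1.1]
width: 0.0436
```

```bash
python3 - <<'E'
from h import *
np.set_printoptions(precision=4,suppress=True)
s=r.read_state();print(s['time'],s['width'],s['ee_pos'],s['ft_force'],s['torque'],s['joint_positions'])
w=cam('wrist','w12.png');b=cam('side','b12.png')
print(proj(w,[.5264,.3033,.086]))
E
```

```text
22.3 0.04355541063583034 [0.5269 0.3033 0.0278] [ 0.0692 -0.0183 -1.1319] [ 0.1318 -0.0543  0.023 ] [ 0.3107  0.8968 -1.3469  1.6337  0.8943  1.3566  1.8322]
[327.3233 273.4881]
```

Request:
play_rows(commands=[[-0.04,0,0,0,0,0,4.2],[0,0,0,0,0,0,4.1],[0,0,0,0,0,0,4.1]])

```text
time: 22.78
ee_pos: [0.5263, 0.3032, 0.0276]
eef_rot: [0.07, 0.998, -0.0, -0.0]
ft_force: [0.0, 0.3, 0.8]
width: 0.0411
```

Request:
play_rows(commands=[[0,0,0,0,0,0,4.0],[0,0,0,0,0,0,4.0]])

```text
time: 23.02
ee_pos: [0.526, 0.3033, 0.0275]
eef_rot: [0.07, 0.998, -0.0, -0.0]
ft_force: [-2.5, 0.1, 0.6]
width: 0.0406
```

Request:
play_rows(commands=[[0,0,0,0,0,0,3.9],[0,0,0,0,0,0,3.9]])

```text
time: 23.28
ee_pos: [0.5258, 0.3034, 0.0275]
eef_rot: [0.07, 0.998, -0.0, -0.0]
ft_force: [-4.6, 0.0, 1.5]
width: 0.0391
```

```bash
python3 - <<'E'
from h import *
np.set_printoptions(precision=4,suppress=True)
s=r.read_state();print(s['time'],s['width'],s['ee_pos'],s['ft_force'],s['torque'])
E
```

```text
23.275 0.03909547068344233 [0.5258 0.3034 0.0275] [-4.6471  0.0497  1.5088] [0.1327 0.9802 0.0225]
```

Request:
play_rows(commands=[[-0.05,0,0,0,0,0,3.9],[0,0,0,0,0,0,3.9]])

```text
time: 23.52
ee_pos: [0.5258, 0.3034, 0.0276]
eef_rot: [0.07, 0.998, 0.0, -0.0]
ft_force: [-4.3, 1.0, 0.4]
width: 0.0393
```

Request:
play_rows(commands=[[-0.03,0,0,0,0,0,3.9],[0,0,0,0,0,0,3.9]])

```text
time: 23.78
ee_pos: [0.5257, 0.3033, 0.0276]
eef_rot: [0.07, 0.998, 0.0, 0.0]
ft_force: [-2.6, 1.3, 0.2]
width: 0.039
```

Request:
play_rows(commands=[[-0.05,0,0,0,0,0,3.9],[0,0,0,0,0,0,3.9]])

```text
time: 24.02
ee_pos: [0.5257, 0.3033, 0.0277]
eef_rot: [0.07, 0.998, 0.0, 0.0]
ft_force: [1.1, 2.1, -1.4]
width: 0.0394
```

Request:
play_rows(commands=[[0,0,0,0,0,0,3.5],[0,0,0,0,0,0,3.5],[0,0,0,0,0,0,3.5]])

```text
time: 24.4
ee_pos: [0.5256, 0.3033, 0.0277]
eef_rot: [0.07, 0.998, 0.0, 0.0]
ft_force: [3.7, 2.4, -1.7]
width: 0.0393
```

```bash
cat > s.py <<'E'
from h import *
np.set_printoptions(precision=3,suppress=True)
s=r.read_state();print(s['time'],'w',s['width'],s['ee_pos'],'F',s['ft_force'],'T',s['torque'],'j7',s['joint_positions'][6])
E
python3 s.py;python3 s.py
```

```text
24.4 w 0.039325131713460804 [0.526 0.303 0.028] F [ 3.667  2.407 -1.695] T [ 0.705 -0.842  0.055] j7 1.8299220201020283
24.4 w 0.039325131713460804 [0.526 0.303 0.028] F [ 3.667  2.407 -1.695] T [ 0.705 -0.842  0.055] j7 1.8299220201020283
```

Request:
play_rows(commands=[[0.03,0.03,-0.01,0,0,0,3.5],[0,0,0,0,0,0,3.5],[0,0,0,0,0,0,3.5]])

```text
time: 24.78
ee_pos: [0.5256, 0.3033, 0.0275]
eef_rot: [0.07, 0.998, -0.0, 0.0]
ft_force: [3.5, 1.0, 0.8]
width: 0.0396
```

Request:
play_rows(commands=[[0,0,0,0,0,0,3.5],[0,0,0,0,0,0,3.5]])

```text
time: 25.02
ee_pos: [0.5255, 0.3033, 0.0275]
eef_rot: [0.07, 0.998, -0.0, 0.0]
ft_force: [2.6, 0.1, 0.1]
width: 0.0393
```

Request:
play_rows(commands=[[0.02,0,0,0,0,-0.1,3.5],[0,0,0,0,0,-0.1,3.5],[0,0,0,0,0,-0.1,3.5],[0,0,0,0,0,-0.1,3.5],[0,0,0,0,0,-0.1,3.5],[0,0,0,0,0,0,3.5]])

```text
time: 25.78
ee_pos: [0.5254, 0.3034, 0.0275]
eef_rot: [0.315, 0.949, -0.0, -0.0]
ft_force: [2.4, -0.6, -0.0]
width: 0.0393
```

```bash
python3 s.py; python3 - <<'E'
from h import *
w=cam('wrist');g=w['img']
cv2.imwrite('pics/w13.png',cv2.resize(g[225:345,255:400],(580,480))[:,:,::-1])
E
```

```text
25.775 w 0.03931913724920499 [0.525 0.303 0.027] F [ 2.414 -0.603 -0.025] T [ 0.151 -0.532 -0.041] j7 1.3672711279773002
```

Request:
play_rows(commands=[[0.03,0,0,0,0,-0.1,3.5],[0,0,0,0,0,-0.1,3.5],[0,0,0,0,0,-0.1,3.5],[0,0,0,0,0,-0.1,3.5],[0,0,0,0,0,-0.1,3.5],[0,0,0,0,0,0,3.5]])

```text
time: 26.58
ee_pos: [0.5252, 0.3037, 0.0274]
eef_rot: [0.539, 0.843, -0.0, -0.0]
ft_force: [-0.2, -0.3, 0.0]
width: 0.0394
```

```bash
python3 s.py
```

```text
26.575 w 0.03944091815174487 [0.525 0.304 0.027] F [-0.232 -0.314  0.029] T [ 0.135 -0.046 -0.008] j7 0.9099217386337051
```

Request:
play_rows(commands=[[0,0,0,0,0,-0.1,3.5],[0,0,0,0,0,-0.1,3.5],[0,0,0,0,0,0,3.5]])

```text
time: 26.95
ee_pos: [0.5253, 0.3038, 0.0274]
eef_rot: [0.62, 0.785, -0.0, -0.0]
ft_force: [-0.7, 0.8, 0.7]
width: 0.0392
```

```bash
python3 s.py
```

```text
26.95 w 0.03917033260610389 [0.525 0.304 0.027] F [-0.659  0.793  0.668] T [ 0.23   0.117 -0.053] j7 0.7280694752353316
```

```bash
python3 - <<'E'
from h import *
a=cv2.imread('pics/w12.png')[:,:,::-1].astype(int);w=cam('wrist')['img'].astype(int)
for im in(a,w):
    print('--')
    for y in list(range(216,266,6))+list(range(299,332,4)):print(y,im[y,280:376:4].min(1).tolist())
E
```

```text
--
216 [110, 113, 112, 105, 97, 94, 96, 98, 99, 99, 99, 98, 98, 98, 98, 99, 100, 91, 88, 110, 134, 134, 135, 134]
222 [92, 93, 93, 93, 91, 99, 99, 100, 100, 97, 31, 63, 48, 29, 97, 99, 98, 99, 98, 90, 110, 136, 136, 135]
228 [91, 95, 96, 97, 99, 99, 99, 30, 31, 32, 35, 29, 32, 34, 31, 31, 32, 31, 97, 99, 89, 134, 135, 135]
234 [62, 131, 95, 95, 34, 31, 32, 31, 30, 33, 31, 29, 33, 33, 32, 31, 31, 32, 31, 31, 98, 134, 136, 84]
240 [51, 129, 132, 63, 31, 31, 32, 32, 31, 30, 35, 33, 32, 36, 33, 31, 34, 32, 31, 30, 32, 97, 133, 36]
246 [45, 69, 42, 32, 30, 32, 32, 34, 33, 35, 34, 33, 35, 34, 34, 33, 34, 32, 33, 31, 30, 31, 69, 34]
252 [37, 68, 33, 33, 31, 32, 34, 32, 31, 33, 33, 33, 33, 33, 32, 32, 33, 32, 32, 31, 31, 32, 48, 35]
258 [35, 68, 30, 32, 33, 34, 32, 32, 34, 116, 120, 116, 119, 121, 119, 93, 34, 33, 33, 32, 33, 31, 31, 35]
264 [43, 67, 41, 41, 42, 40, 41, 43, 105, 104, 103, 103, 104, 102, 104, 105, 104, 42, 41, 41, 41, 41, 40, 45]
299 [67, 67, 68, 68, 67, 68, 67, 49, 34, 33, 32, 31, 33, 32, 31, 32, 31, 34, 69, 68, 69, 70, 70, 71]
303 [66, 66, 69, 69, 67, 66, 66, 67, 44, 67, 43
[... 2162 characters left out ...]
156, 156, 156, 155, 156, 159, 159, 159, 156, 157, 159, 159, 156, 156, 155, 154, 156, 156, 156, 157]
315 [157, 155, 156, 155, 151, 154, 155, 154, 155, 156, 159, 159, 159, 160, 160, 159, 155, 155, 156, 155, 155, 156, 155, 156]
319 [156, 156, 159, 155, 154, 154, 154, 152, 154, 155, 155, 159, 159, 159, 155, 156, 155, 156, 155, 155, 156, 156, 153, 154]
323 [155, 155, 156, 156, 155, 155, 154, 154, 155, 156, 155, 158, 159, 156, 156, 153, 155, 155, 155, 155, 157, 155, 156, 155]
327 [152, 153, 156, 155, 155, 156, 154, 155, 155, 155, 155, 155, 159, 159, 155, 154, 155, 155, 158, 154, 153, 153, 153, 153]
331 [70, 70, 69, 70, 69, 70, 71, 70, 70, 70, 71, 70, 71, 71, 70, 70, 70, 70, 70, 70, 70, 69, 70, 69]
```

Request:
play_rows(commands=[[0,0,0,0,0,-0.1,3.5],[0,0,0,0,0,-0.1,3.5],[0,0,0,0,0,0,3.5]])

```text
time: 27.38
ee_pos: [0.5253, 0.3038, 0.0274]
eef_rot: [0.695, 0.719, -0.0, -0.0]
ft_force: [-1.4, 1.5, 1.9]
width: 0.0395
```

Request:
play_rows(commands=[[0,0,0,0,0,-0.1,3.5],[0,0,0,0,0,-0.1,3.5],[0,0,0,0,0,0,3.5]])

```text
time: 27.75
ee_pos: [0.5253, 0.3039, 0.0274]
eef_rot: [0.763, 0.646, -0.0, -0.0]
ft_force: [-3.4, 1.2, 1.8]
width: 0.0395
```

```bash
python3 s.py
```

```text
27.75 w 0.03950599967143743 [0.525 0.304 0.027] F [-3.412  1.15   1.807] T [ 0.417  0.426 -0.082] j7 0.3639266095384823
```

Request:
play_rows(commands=[[-0.04,0.02,0,0,0,0,3.5],[0,0,0,0,0,0,3.5]])

```text
time: 28.0
ee_pos: [0.5253, 0.3039, 0.0274]
eef_rot: [0.764, 0.646, 0.0, -0.0]
ft_force: [-1.9, 1.2, 0.3]
width: 0.0394
```

Request:
play_rows(commands=[[0,0,0,0,0,0,3.5],[0,0,0,0,0,0,3.5]])

```text
time: 28.25
ee_pos: [0.5254, 0.3039, 0.0275]
eef_rot: [0.764, 0.645, 0.0, -0.0]
ft_force: [-2.9, 2.8, 1.3]
width: 0.0398
```

Request:
play_rows(commands=[[0,0,0,0,0,-0.1,3.5],[0,0,0,0,0,0,3.5]])

```text
time: 28.5
ee_pos: [0.5254, 0.3039, 0.0276]
eef_rot: [0.796, 0.606, 0.0, -0.0]
ft_force: [-2.6, 1.7, 0.7]
width: 0.0394
```

Request:
play_rows(commands=[[-0.02,0.02,0,0,0,-0.1,3.5],[0,0,0,0,0,-0.1,3.5],[0,0,0,0,0,0,3.5]])

```text
time: 28.88
ee_pos: [0.5254, 0.304, 0.0275]
eef_rot: [0.852, 0.524, 0.0, 0.0]
ft_force: [-0.9, 2.2, -0.1]
width: 0.0395
```

Request:
play_rows(commands=[[-0.02,0.02,0,0,0,-0.1,3.5],[0,0,0,0,0,0,3.5]])

```text
time: 29.12
ee_pos: [0.5254, 0.304, 0.0275]
eef_rot: [0.877, 0.481, 0.0, 0.0]
ft_force: [-0.4, 2.5, -0.3]
width: 0.0397
```

```bash
python3 s.py
```

```text
29.125 w 0.03969135564205485 [0.525 0.304 0.028] F [-0.387  2.491 -0.295] T [ 0.514 -0.102 -0.046] j7 -0.0023561671095608814
```

Request:
play_rows(commands=[[0,0.03,0,0,0,-0.1,3.5],[0,0,0,0,0,-0.1,3.5],[0,0,0,0,0,0,3.5]])

```text
time: 29.5
ee_pos: [0.5254, 0.3041, 0.0275]
eef_rot: [0.92, 0.392, 0.0, 0.0]
ft_force: [0.1, 1.4, 0.8]
width: 0.0394
```

Request:
play_rows(commands=[[0,0.02,0,0,0,-0.1,3.5],[0,0,0,0,0,-0.1,3.5],[0,0,0,0,0,0,3.5]])

```text
time: 29.88
ee_pos: [0.5255, 0.3042, 0.0275]
eef_rot: [0.955, 0.298, 0.0, 0.0]
ft_force: [1.7, 0.9, 0.5]
width: 0.0394
```

```bash
python3 s.py
```

```text
29.875 w 0.039384881026805395 [0.525 0.304 0.027] F [1.697 0.902 0.531] T [ 0.056 -0.334 -0.034] j7 -0.36623549657322785
```

Request:
play_rows(commands=[[0.02,0.01,0,0,0,-0.1,3.5],[0,0,0,0,0,-0.1,3.5],[0,0,0,0,0,0,3.5]])

```text
time: 30.25
ee_pos: [0.5255, 0.3043, 0.0274]
eef_rot: [0.98, 0.201, 0.0, 0.0]
ft_force: [0.6, -0.3, 0.8]
width: 0.0394
```

Request:
play_rows(commands=[[0.02,0,0,0,0,-0.1,3.5],[0,0,0,0,0,-0.1,3.5],[0,0,0,0,0,0,3.5]])

```text
time: 30.62
ee_pos: [0.5256, 0.3043, 0.0274]
eef_rot: [0.995, 0.103, 0.0, 0.0]
ft_force: [1.3, -0.9, -0.3]
width: 0.0394
```

```bash
python3 s.py
```

```text
30.625 w 0.03936688274250808 [0.526 0.304 0.027] F [ 1.296 -0.935 -0.27 ] T [-0.203 -0.248 -0.096] j7 -0.7304602022668188
```

Request:
play_rows(commands=[[0.02,-0.01,0,0,0,-0.1,3.5],[0,0,0,0,0,-0.1,3.5],[0,0,0,0,0,0,3.5]])

```text
time: 31.0
ee_pos: [0.5257, 0.3044, 0.0274]
eef_rot: [1.0, 0.003, 0.0, 0.0]
ft_force: [0.7, -1.5, -0.8]
width: 0.0394
```

Request:
play_rows(commands=[[0.01,-0.01,0,0,0,-0.1,3.5],[0,0,0,0,0,-0.1,3.5],[0,0,0,0,0,0,3.5]])

```text
time: 31.38
ee_pos: [0.5258, 0.3043, 0.0274]
eef_rot: [0.995, -0.097, 0.0, 0.0]
ft_force: [1.1, -1.4, 0.1]
width: 0.0394
```

```bash
python3 s.py
```

```text
31.375 w 0.039380604118743626 [0.526 0.304 0.027] F [ 1.101 -1.391  0.063] T [-0.197 -0.179 -0.055] j7 -1.0957322910932916
```

```bash
python3 - <<'E'
from h import *
w=cam('wrist')['img'].astype(int)
for y in list(range(216,262,5))+[299,303]:print(y,w[y,284:376:4].min(1).tolist())
E
```

```text
216 [161, 161, 161, 119, 104, 107, 120, 118, 117, 116, 117, 117, 118, 120, 120, 110, 106, 104, 156, 157, 154, 114, 80]
221 [160, 160, 159, 105, 116, 117, 117, 117, 78, 113, 117, 39, 116, 118, 118, 118, 118, 106, 104, 159, 157, 115, 81]
226 [160, 158, 104, 115, 115, 38, 35, 38, 38, 36, 36, 38, 37, 39, 39, 76, 118, 118, 106, 158, 157, 115, 80]
231 [161, 161, 116, 95, 38, 37, 37, 38, 38, 38, 37, 37, 38, 38, 37, 38, 38, 38, 118, 156, 155, 112, 79]
236 [72, 121, 95, 37, 38, 38, 36, 38, 36, 38, 36, 40, 37, 38, 38, 36, 37, 37, 116, 109, 158, 42, 43]
241 [42, 112, 39, 36, 37, 36, 36, 40, 39, 39, 38, 37, 38, 39, 39, 37, 38, 37, 38, 36, 156, 44, 43]
246 [42, 37, 36, 36, 38, 40, 38, 43, 38, 38, 41, 38, 41, 41, 39, 38, 38, 37, 35, 37, 103, 42, 42]
251 [42, 38, 37, 40, 40, 38, 39, 40, 40, 38, 40, 41, 39, 41, 40, 42, 39, 37, 39, 39, 55, 41, 41]
256 [37, 37, 37, 38, 40, 39, 40, 39, 50, 136, 142, 142, 66, 41, 39, 40, 39, 39, 42, 38, 35, 41, 42]
261 [36, 37, 38, 39, 41, 40, 61, 137, 140, 141, 139, 141, 141, 141, 137, 39, 39, 40, 40, 38, 38, 43, 39]
299 [79, 80, 78, 139, 116, 119, 37, 38, 39, 39, 41, 38, 39, 38, 38, 37, 96, 181, 214, 216, 135, 136, 93]
303 [79, 80, 79, 142, 139, 139, 46, 50, 49, 39, 37, 40, 38, 141, 72, 85, 88, 183, 214, 211, 241, 137, 146]
```

Request:
play_rows(commands=[[0.01,-0.02,0,0,0,-0.1,3.5],[0,0,0,0,0,-0.1,3.5],[0,0,0,0,0,0,3.5]])

```text
time: 31.8
ee_pos: [0.5259, 0.3043, 0.0274]
eef_rot: [0.981, -0.196, 0.0, 0.0]
ft_force: [0.9, -1.1, 0.5]
width: 0.0396
```

```bash
python3 s.py
```

```text
31.8 w 0.03955948692617119 [0.526 0.304 0.027] F [ 0.887 -1.097  0.505] T [-0.153 -0.209 -0.059] j7 -1.2795424754492815
```

No mark shows in the upper half of the nut after 3.2 rad, so the nut is turning with the jaws. Continuing to feel for contact.

Request:
play_rows(commands=[[0.01,-0.01,0,0,0,-0.1,3.5],[0,0,0,0,0,-0.1,3.5],[0,0,0,0,0,0,3.5]])

```text
time: 32.17
ee_pos: [0.526, 0.3043, 0.0274]
eef_rot: [0.956, -0.293, 0.0, 0.0]
ft_force: [1.9, 0.1, -0.4]
width: 0.0395
```

Request:
play_rows(commands=[[0,-0.01,0,0,0,-0.1,3.5],[0,0,0,0,0,0,3.5]])

```text
time: 32.42
ee_pos: [0.526, 0.3042, 0.0275]
eef_rot: [0.94, -0.34, 0.0, -0.0]
ft_force: [1.4, 1.0, -0.2]
width: 0.0397
```

Request:
play_rows(commands=[[0,-0.01,0,0,0,-0.1,3.5],[0,0,0,0,0,0,3.5]])

```text
time: 32.67
ee_pos: [0.526, 0.3042, 0.0275]
eef_rot: [0.922, -0.387, 0.0, -0.0]
ft_force: [1.9, -0.1, -1.1]
width: 0.0395
```

```bash
python3 s.py
```

```text
32.675 w 0.03945178150827524 [0.526 0.304 0.027] F [ 1.876 -0.15  -1.083] T [ 0.14  -0.349 -0.037] j7 -1.6466517479367706
```

Request:
play_rows(commands=[[0.02,0,0,0,0,-0.1,3.5],[0,0,0,0,0,0,3.5]])

```text
time: 32.92
ee_pos: [0.5261, 0.3041, 0.0274]
eef_rot: [0.902, -0.432, 0.0, 0.0]
ft_force: [1.1, 0.2, -1.0]
width: 0.0395
```

Request:
play_rows(commands=[[0,0,0,0,0,-0.1,3.5],[0,0,0,0,0,0,3.5]])

```text
time: 33.17
ee_pos: [0.5261, 0.3041, 0.0275]
eef_rot: [0.879, -0.477, 0.0, 0.0]
ft_force: [0.6, -0.2, 0.7]
width: 0.0395
```

Request:
play_rows(commands=[[0,0,0,0,0,-0.1,3.5],[0,0,0,0,0,0,3.5]])

```text
time: 33.42
ee_pos: [0.5262, 0.3041, 0.0275]
eef_rot: [0.854, -0.52, 0.0, 0.0]
ft_force: [1.7, 0.3, 0.5]
width: 0.0395
```

```bash
python3 s.py
```

```text
33.425 w 0.039501879578480795 [0.526 0.304 0.028] F [1.69  0.302 0.49 ] T [ 0.12  -0.124 -0.035] j7 -1.9234743458971013
```

Request:
play_rows(commands=[[0.02,0,0,0,0,-0.1,3.5],[0,0,0,0,0,0,3.5]])

```text
time: 33.67
ee_pos: [0.5262, 0.304, 0.0275]
eef_rot: [0.827, -0.562, 0.0, 0.0]
ft_force: [-0.4, -0.9, 2.1]
width: 0.0392
```

Request:
play_rows(commands=[[0,0,0,0,0,-0.1,3.5],[0,0,0,0,0,0,3.5]])

```text
time: 33.92
ee_pos: [0.5263, 0.304, 0.0275]
eef_rot: [0.798, -0.603, 0.0, 0.0]
ft_force: [-0.6, -0.6, 2.0]
width: 0.0392
```

```bash
python3 s.py
```

```text
33.925 w 0.03924109514344946 [0.526 0.304 0.028] F [-0.558 -0.616  2.003] T [-0.098  0.088 -0.043] j7 -2.1084254054559155
```

Request:
play_rows(commands=[[0,0,0,0,0,-0.1,3.5],[0,0,0,0,0,0,3.5]])

```text
time: 34.17
ee_pos: [0.5263, 0.3039, 0.0275]
eef_rot: [0.767, -0.642, 0.0, 0.0]
ft_force: [-0.5, -1.3, 2.2]
width: 0.0395
```

```bash
python3 s.py
```

```text
34.175 w 0.03946892105994493 [0.526 0.304 0.028] F [-0.502 -1.301  2.169] T [-0.14   0.157  0.006] j7 -2.201030014758327
```

Request:
play_rows(commands=[[0,0,0,0,0,0,3.5],[0,0,0,0,0,0,3.5]])

```text
time: 34.42
ee_pos: [0.5263, 0.3039, 0.0275]
eef_rot: [0.766, -0.643, 0.0, 0.0]
ft_force: [-1.3, -1.1, 3.2]
width: 0.0393
```

Request:
play_rows(commands=[[0,0,0,0,0,-0.1,3.5],[0,0,0,0,0,0,3.5]])

```text
time: 34.67
ee_pos: [0.5264, 0.3039, 0.0275]
eef_rot: [0.733, -0.681, 0.0, 0.0]
ft_force: [-1.2, -1.6, 3.1]
width: 0.0393
```

Request:
play_rows(commands=[[0,0,0,0,0,0,3.5]])

```text
time: 34.8
ee_pos: [0.5264, 0.3039, 0.0275]
eef_rot: [0.733, -0.68, 0.0, 0.0]
ft_force: [-1.2, -2.2, 4.0]
width: 0.0395
```

```bash
python3 s.py
```

```text
34.8 w 0.039469510218988646 [0.526 0.304 0.027] F [-1.201 -2.194  3.986] T [-0.477  0.177 -0.02 ] j7 -2.2955735094241687
```

Contact is clear: fz rose steadily from about 0.1 N to 3.5 N, starting at about 4.08 rad, and I am now at 4.50 rad. The target is about 4.93 rad in total. Joint 7 is near its end, so I'll release, turn back and grip again.

Request:
play_rows(commands=[[0,0,0,0,0,0,4.4],[0,0,0,0,0,0,5.4],[0,0,0,0,0,0,5.4],[0,0,0,0,0,0,5.4]])

```text
time: 35.3
ee_pos: [0.5263, 0.3041, 0.0274]
eef_rot: [0.732, -0.681, -0.0, 0.0]
ft_force: [-0.3, -0.8, -0.2]
width: 0.0536
```

```bash
python3 s.py
```

```text
35.3 w 0.05359943944647347 [0.526 0.304 0.027] F [-0.345 -0.807 -0.209] T [ 0.017  0.038 -0.003] j7 -2.297843072367063
```

Request:
play_rows(commands=[[0,0,0,0,0,0.15,5.4],[0,0,0,0,0,0.15,5.4],[0,0,0,0,0,0.15,5.4],[0,0,0,0,0,0.15,5.4],[0,0,0,0,0,0.15,5.4],[0,0,0,0,0,0.15,5.4],[0,0,0,0,0,0,5.4]])

```text
time: 36.17
ee_pos: [0.5264, 0.304, 0.0274]
eef_rot: [0.955, -0.296, -0.0, -0.0]
ft_force: [0.4, -0.1, 1.2]
width: 0.0541
```

```bash
python3 s.py
```

```text
36.175 w 0.05407554495138911 [0.526 0.304 0.027] F [ 0.386 -0.104  1.156] T [ 0.062 -0.023 -0.061] j7 -1.4665708401083102
```

Request:
play_rows(commands=[[0,0,0,0,0,0,4.3],[0,0,0,0,0,0,4.1],[0,0,0,0,0,0,4.0],[0,0,0,0,0,0,3.9],[0,0,0,0,0,0,3.5],[0,0,0,0,0,0,3.5]])

```text
time: 36.92
ee_pos: [0.5262, 0.3042, 0.0275]
eef_rot: [0.956, -0.295, -0.0, -0.0]
ft_force: [-0.5, 0.7, 1.3]
width: 0.0397
```

```bash
python3 s.py
```

```text
36.925 w 0.03971100812859031 [0.526 0.304 0.027] F [-0.478  0.687  1.338] T [ 0.155  0.205 -0.023] j7 -1.465923275875784
```

Request:
play_rows(commands=[[0,0,0,0,0,-0.1,3.5],[0,0,0.01,0,0,-0.1,3.5],[0,0,0,0,0,0,3.5]])

```text
time: 37.3
ee_pos: [0.5263, 0.3041, 0.0276]
eef_rot: [0.921, -0.389, 0.0, 0.0]
ft_force: [-1.0, 0.5, 0.6]
width: 0.0392
```

```bash
python3 s.py
```

```text
37.3 w 0.03920258072425786 [0.526 0.304 0.028] F [-0.968  0.537  0.634] T [ 0.111  0.234 -0.018] j7 -1.6494772352941474
```

Request:
play_rows(commands=[[0,0,0,0,0,-0.1,3.5],[0,0,0.01,0,0,-0.1,3.5],[0,0,0,0,0,0,3.5],[0,0,0,0,0,0,3.5]])

```text
time: 37.8
ee_pos: [0.5264, 0.304, 0.0277]
eef_rot: [0.879, -0.478, 0.0, 0.0]
ft_force: [-0.6, -0.8, 1.8]
width: 0.0394
```

```bash
python3 s.py
```

```text
37.8 w 0.03939223721426614 [0.526 0.304 0.028] F [-0.645 -0.764  1.762] T [-0.035  0.193 -0.036] j7 -1.831538456721172
```

Request:
play_rows(commands=[[0,0,0,0,0,0,3.5],[0,0,0,0,0,0,3.5]])

```text
time: 38.05
ee_pos: [0.5264, 0.304, 0.0277]
eef_rot: [0.878, -0.479, 0.0, 0.0]
ft_force: [-0.9, 0.2, 1.7]
width: 0.0392
```

Request:
play_rows(commands=[[0,0,0,0,0,0,4.3],[0,0,0,0,0,0,5.4],[0,0,0,0,0,0,5.4],[0,0,0,0,0,0,5.8],[0,0,1,0,0,0,5.8],[0,0,2.5,0,0,0,5.8],[0,0,2.5,0,0,0,5.8],[0,0,2.5,0,0,0,5.8],[-1.4,-0.9,0,0,0,0,5.8],[-1.4,-0.9,0,0,0,0,5.8],[-1.4,-0.9,0,0,0,0,5.8],[0,0,0,0,0,0,5.8],[0,0,0,0,0,0,5.8]])

```text
time: 39.67
ee_pos: [0.4849, 0.2773, 0.1132]
eef_rot: [0.878, -0.479, 0.0, -0.0]
ft_force: [0.8, 0.9, -1.0]
width: 0.058
```

```bash
python3 s.py; python3 - <<'E'
from h import *
np.set_printoptions(precision=4,suppress=True)
def mark(im,c,f):
    # angle of brightest sector at radius ~14-19 mm on the nut
    best=[]
    for k in range(72):
        th=k*np.pi/36;v=[]
        for rr in(.0125,.014,.0155):
            p=proj(c,[.5264+rr*np.cos(th),.3036+rr*np.sin(th),.085]);v.append(im[int(round(p[1])),int(round(p[0]))].min())
        best.append(np.mean(v))
    k=int(np.argmax(best));print(f,'mark deg',k*5,best[k],np.median(best),np.argsort(best)[-4:]*5)
w=cam('wrist','w14.png');c,ab,s=nut(w,280,90,372,182,60);print('nut',c,ab,onz(w,c,.078),proj(w,[.5264,.3033,.078]))
mark(w['img'].astype(int),w,'now')
i=w['img'];cv2.imwrite('pics/w14c.png',i[:,:,::-1])
E
```

```text
39.675 w 0.05797713222941 [0.485 0.277 0.113] F [ 0.845  0.905 -1.043] T [-0.035  0.016  0.032] j7 -1.76283561498355
nut (324.5435371398926, 138.76531600952148) (58.9921760559082, 60.19622802734375) [0.5273 0.3038 0.078 ] [324.4718 140.3806]
now mark deg 335 87.0 32.5 [ 10 340 350 335]
```

```bash
python3 - <<'E'
import cv2,numpy as np
f=lambda i:cv2.resize(i[80:200,255:395],(400,343),interpolation=cv2.INTER_CUBIC)
cv2.imwrite('pics/v12.png',np.hstack([f(cv2.imread('pics/w11.png')),f(cv2.imread('pics/w14.png'))]))
E
```

```text
(no output)
```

View pics/v12.png

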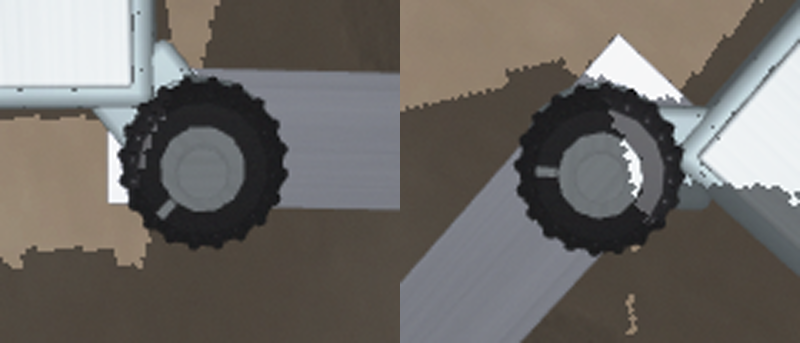

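The last view shows the strip squarely under the nut. The index mark went from 38.5° to 119.6°, a change of +81° against the +79° that 4.90 rad clockwise gives, so the nut did not slip. The nut centre is within 1 mm of where it was. Handing in.

```bash
python3 -c "
from bench import r
print(r.close_job())"
```

```text
the job is handed in; nothing more can be done
None
```

The strip is under the front left foot, released, and the nut is screwed down to about where all four feet should share the weight. I handed the job in at about 40 s with the arm clear. I did not measure the load on the four feet or test the rocking directly; that judgement comes from the felt contact point and the angle turned.

- **Strip:** The screw axis is about 33 mm from the strip's middle and close to its centre line. The slide under the foot met no resistance.
- **Nut:** I felt first contact after about 4.08 rad, give or take 0.1, as a steady rise in vertical force from about 0 to 3.5 N. I then released, gripped again and stopped at 4.90 rad in total. That is about 0.82 rad past contact, inside the 0.6 to 1.1 rad window. The nut's index mark turned 81° against the 79° expected, so it did not slip in the jaws.
- **Stand:** The nut centre measured within 1 mm of its earlier position at the end. While I centred the grip on the nut, side forces briefly reached about 4.6 N, which I then eased off.
- **What disagreed:** The real fingertips sit about 36 mm behind the reported TCP. My first two grips on the strip therefore closed above it without touching it. I found the offset by touching the strip top with shut fingers (15.5 N briefly) and used it from then on.

I did not re-check the other objects after the moves. I kept the arm's path clear of them, and no forces hinted at contact.

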